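Put the returned handhelds on charge

TASK

The crew is back: put the two-way radio, the gas detector, the torch and the body camera each into its own desktop charger, the one whose pocket fits it. Stand each one upright and fully down in its pocket, lower it in rather than drop it, do not knock any of them over, and leave the bottle and the stapler where they are.

Things in the scene. Friction and masses are not known exactly. Their poses are not given: they have to be found in the camera images.
- radio: Two-way radio, black box 62 mm wide, 38 mm thick, 112 mm high, plus a 30 mm antenna stub and a 12 mm knob on top; grille and keys on the front; 0.2 to 0.33 kg. Grip it across its 38 mm thickness near the top. Stands upright, loose; origin: centre of underside; z up, front at -x, thickness along x, width along y. Charges either way round (front or back to the lamp).
- gas_detector: Gas detector, the largest of the handhelds: grey box with black rubber edges, 82 mm wide, 46 mm thick, 98 mm high, flat top, screen and a row of four round sensor ports on the front; 0.2 to 0.33 kg. Grip it across its 46 mm thickness. Stands upright, loose; origin: centre of underside; z up, front at -x, thickness along x, width along y. Charges either way round (front or back to the lamp).
- torch: Black round torch standing on its tail, lens up: 132 mm high, tail 44 mm diameter, barrel 38 mm, head 52 mm diameter from 84 mm up to the top; 0.16 to 0.26 kg. Grip it across the head in any direction. Stands loose on the desk at the start; origin: centre of its underside, z up its axis.
- camera: Body-worn camera, the smallest of the handhelds: black box 50 mm wide, 24 mm thick, 80 mm high, flat top, round lens on the front; 0.11 to 0.18 kg. Grip it across its 24 mm thickness. Stands upright, loose; origin: centre of underside; z up, front at -x, thickness along x, width along y. Charges either way round (front or back to the lamp).
- radio_charger: Radio's charger, black, with the middle-sized rectangular pocket: 48 mm along x, 72 mm along y; walls 12 mm thick. Fixed; origin: on the desk under the pocket's centre; x, y along the pocket's sides, low apron with lamp at -x. Pocket floor 14 mm, rim 42 mm over the desk; its top 5 mm flare out 5 mm a side.
- gas_charger: Gas detector's charger, black, with the largest rectangular pocket: 56 mm along x, 92 mm along y; walls 12 mm thick. Fixed; origin: on the desk under the pocket's centre; x, y along the pocket's sides, low apron with lamp at -x. Pocket floor 14 mm, rim 42 mm over the desk; its top 5 mm flare out 5 mm a side.
- camera_charger: Body camera's charger, black, with the smallest rectangular pocket: 34 mm along x, 60 mm along y; walls 12 mm thick. Fixed; origin: on the desk under the pocket's centre; x, y along the pocket's sides, low apron with lamp at -x. Pocket floor 14 mm, rim 42 mm over the desk; its top 5 mm flare out 5 mm a side.
- torch_charger: Torch's charger, black, the only round one: a cup of 54 mm inner diameter (68 mm outside) on a disc foot of 108 mm diameter. Fixed to the desk; origin: on the desk, under the cup's centre. Cup floor 14 mm and rim 42 mm over the desk; the top 8 mm flare out by about 6 mm.
- bottle: White capped hand-cleaner bottle, round, 52 mm diameter, 125 mm high, standing loose among the handhelds; not to be moved. Origin: centre of its underside.
- stapler: Black and steel stapler, 138 mm long along its x, 36 mm wide, 55 mm high, lying loose between the chargers; not to be moved. Origin: centre of its underside.
Things that resemble listed ones, but are neither listed nor needed, are in the scene too. Leave any green or red look-alike of the radio alone.

How it is judged (in metres and radians):
At the end, for the whole second after the job is handed in: The radio, gas detector, torch and body camera each stand in their own charger: centre within 10 mm of the pocket's centre, underside 9 to 19 mm over the desk (pocket floor: 14 mm), less than 0.15 rad off upright, at rest; the bottle and the stapler are within 30 mm of where they stood (horizontal distance between radio and radio_charger below 0.01 m and z of radio in the frame of radio_charger between 0.009 and 0.019 m and angle between each of radio, gas_detector, torch, camera's own z axis and vertical below 0.15 rad and linear speed of each of radio, gas_detector, torch, camera below 0.02 m/s and horizontal distance between gas_detector and gas_charger below 0.01 m and z of gas_detector in the frame of gas_charger between 0.009 and 0.019 m and horizontal distance between torch and torch_charger below 0.01 m and z of torch in the frame of torch_charger between 0.009 and 0.019 m and horizontal distance between camera and camera_charger below 0.01 m and z of camera in the frame of camera_charger between 0.009 and 0.019 m and distance of each of bottle, stapler from where it was at the start of the episode below 0.03 m); the robot touches nothing.
It fails at once if a handheld is knocked over or laid down (leans more than 45 degrees) (angle between any of radio, gas_detector, torch, camera's own z axis and vertical above 0.8 rad).
It fails at once if a handheld is dropped: it falls, out of the fingers, with its underside still above the height of a charger's rim ((height (world z) of radio above 0.044 m and contact force between the fingers and radio below 0.05 N and linear speed of radio above 0.25 m/s) or (height (world z) of gas_detector above 0.044 m and contact force between the fingers and gas_detector below 0.05 N and linear speed of gas_detector above 0.25 m/s) or (height (world z) of torch above 0.044 m and contact force between the fingers and torch below 0.05 N and linear speed of torch above 0.25 m/s) or (height (world z) of camera above 0.044 m and contact force between the fingers and camera below 0.05 N and linear speed of camera above 0.25 m/s)).
It fails at once if the bottle is moved by more than 30 mm (distance of bottle from where it was at the start of the episode above 0.03 m).
It fails at once if the stapler is moved by more than 30 mm (distance of stapler from where it was at the start of the episode above 0.03 m).
It also fails if it takes over 120 s, if anything falls off the work surface, if the arm or the gripper's body presses on something with over 40 N, if the wrist force passes 120 N, or if a joint passes its speed limit or range.

ROBOT

A 6-joint arm with a two-finger parallel gripper is mounted at the origin on the work surface. World frame = base frame: x ahead of the robot, y to its left, z up, the work surface at z = 0. Lengths are in mm, angles in rad, forces in N, time in s.
With the tool pointing down it reaches from about 300 to 750 mm from the base axis. Payload 8.5 kg.
Tool frame: the origin (TCP) lies on the centre line of the jaws, within the pads' length; the fingertips stand 25 mm ahead of it and the grasp point (between the pads) lies 6 mm ahead of it; z points along the fingers, y is the line along which they close (so a half turn about z gives the same grasp; the last joint's range is limited). The gripper opens to 88 mm and grips with 3 to 60 N. Pads are 18 mm wide; open, the fingers measure 123 mm over their backs; the gripper's body (75 mm by 187 mm) begins 45 mm behind the grasp point.
Start: joints at [1.068, 0.381, 1.297, -0, 1.464, -0.215], TCP at [156.105, 527.363, 263.748] pointing down, gripper open.
Joint ranges: [-3.11, 3.11], [-0.89, 2.33], [0.22, 2.48], [-1.42, 4.56], [0.17, 2.85], [-2.88, 2.88]. Speed limits (rad/s): [2.39, 2.39, 3.14, 3.14, 3.14, 3.14].

INTERFACE

Orientations are given as a unit quaternion [w, x, y, z].
In Python, from cell import get_state, camera, job_done, recognise gives the robot as it stands.
- The arm moves only by the shell command python3 -m handwheel 'ROWS'. ROWS is JSON, a list of rows, each a list of 7 numbers: the shift along the tool's x, y, z in cm, then the turn, a rotation vector about the tool's x, y, z in degrees, then the opening, from -1 (shut) to 1 (fully open). In form: [[tx, ty, tz, wx, wy, wz, fingers], ...]. A call has 1 to 8 rows; each row shifts and turns the commanded pose from where the row before left it, along the tool's axes as they then stand; what a row does not reach is not made up. A row lasts 1/8 s, in which the tool goes at most 62.5 mm and 10.7 degrees, less where a joint would pass 70% of its speed; a pose out of reach is approached as far as the arm can. A call with a gripper value outside its range is refused whole. The fingers move at their own pace and stop on an object; the grip force is fixed at half the most. Time passes only in rows, so rows that do not move let the fingers close. It gives the time, the measured TCP pose, the force, the opening and the grip force at its end, in the units of the state.
- get_state(): the state, without advancing time (a new reading comes with each control period).
- camera(name): name is "side" or "top"; returns a dict with "frame" (400x640x3 uint8, red, green, blue), "vertical_fov" (degrees; the focal length in pixels is half the picture's height over the tangent of half this angle, whatever the lens; pixels are square), "cx", "cy" (the principal point, pixels), "origin" and "orientation" of the camera in the world. Camera axes: x right, y down, z forward; pixel columns grow to the right and rows downward; lengths in mm; the calibration is good to about 2 mm. A picture is of the moment at which its call begins. There is no depth.
- job_done(): hands the job in; it is judged then, once.
Trained networks look in a picture, given as the dict that the camera call returned (one of the last four; its "shot" number tells which), for a name from the list of things; names that differ only in an ending like _2 or _b are one class to them, and where a whole thing is asked for, a point or a joint stands for the part that bears it (a point fixed in the world has none). Each returns a list of dicts, best first, with "confidence" (0 to 1); they miss things now and then, are a little off and sometimes report something else, mostly with a low value. They report only what shows in the picture. A call takes as long as a camera call. They do not tell look-alikes from the thing itself.
- recognise(thing, picture): "rect" ([left, top, right, bottom] in pixels, round what is visible of it).
The state is a dict: "clock": time; "joint_positions": joint angles; "joint_vel": joint speeds; "joint_efforts": joint torques, N m; "eef_pos": TCP position; "tcp_rot": TCP orientation; "wrist_force": force on the tool from outside, world axes, zero at the start; "wrist_torque": the same for the moment, N m; "gripper_width": finger opening in mm; "grip_force": force on a finger pad.
Only numpy, scipy, OpenCV 4.12 (cv2) and the standard library are available. Lean on these libraries where they do the work, as an engineer would, in place of code of your own. Each camera call takes 0.05 s, during which the arm holds its last target. There are 200 camera calls.

## Working session

There is one attempt and no reset: what is moved stays moved. The work goes in short steps, Python scripts to look and compute and a shell command to move; the robot and the scene stay as the last step left them, time stands still between calls to the robot, and variables do not carry over. Pictures are saved under pics/ and viewed, at most 17 in all, crops included, and the job is handed in when it is done.

```bash
mkdir -p pics; ls
python3 - <<'E'
from cell import *
import cv2
s=get_state();print({k:s[k] for k in('clock','eef_pos','tcp_rot','gripper_width')})
for n in('top','side'):
    p=camera(n);cv2.imwrite(f'pics/{n}0.png',p['frame'][:,:,::-1])
    print(n,{k:p[k] for k in p if k!='frame'})
    for t in 'radio gas_detector torch camera radio_charger gas_charger camera_charger torch_charger bottle stapler'.split():
        print(t,[([int(x) for x in r['rect']],round(r['confidence'],2)) for r in recognise(t,p)][:5])
E
```

```text
pics
{'clock': 0.0, 'eef_pos': array([155.97571273, 527.16013779, 263.13384375]), 'tcp_rot': array([-2.59677260e-04,  1.43374710e-01,  9.89668193e-01, -7.01989706e-04]), 'gripper_width': 87.92968007522073}
top {'vertical_fov': 54.03055004849265, 'cx': 318.5835576609098, 'cy': 199.29869079878992, 'origin': array([ 302.44543966,    7.56844057, 1103.71803157]), 'orientation': array([ 0.07092951, -0.69482222,  0.71231315, -0.06928963]), 'shot': 1}
radio [([279, 241, 304, 268], 0.8), ([314, 212, 335, 235], 0.67), ([355, 254, 387, 271], 0.67)]
gas_detector [([180, 210, 218, 239], 0.79)]
torch [([252, 197, 277, 223], 0.87), ([433, 167, 469, 198], 0.37)]
camera [([180, 213, 220, 240], 0.61), ([374, 216, 394, 233], 0.59)]
radio_charger [([168, 163, 211, 204], 0.9)]
gas_charger [([348, 137, 395, 182], 0.71)]
camera_charger [([435, 169, 467, 198], 0.73)]
torch_charger [([246, 134, 282, 168], 0.87)]
bottle [([421, 214, 446, 233], 0.59)]
stapler [([317, 138, 326, 186], 0.9)]
side {'vertical_fov': 52.06936168437484, 'cx': 330.725115168379, 'cy': 202.35057164386953, 'origin': array([311.79375172, 764.86596367, 561.6117566 ]), 'orientation': array([ 0.05809275, -0.1115574 ,  0.87221494, -0.4726746 ]), 'shot': 2}
radio [([369, 186, 408, 259], 0.86), ([353, 171, 369, 228], 0.81), ([401, 150, 422, 206], 0.73), ([283, 275, 333, 356], 0.69)]
gas_detector [([281, 276, 335, 356], 0.88)]
torch [([307, 201, 337, 269], 0.66), ([253, 183, 307, 217], 0.4)]
camera [([365, 153, 379, 191], 0.74)]
radio_charger [([197, 295, 262, 364], 0.75), ([255, 187, 309, 217], 0.27), ([213, 224, 262, 270], 0.18)]
gas_charger [([277, 159, 319, 192], 0.68)]
camera_charger [([327, 131, 356, 158], 0.96)]
torch_charger [([210, 224, 263, 267], 0.62)]
bottle [([370, 121, 390, 169], 0.88), ([352, 170, 372, 225], 0.58)]
stapler [([254, 188, 306, 218], 0.83)]
```

Run:
```python
import cv2
a=cv2.imread('pics/top0.png')[120:285,150:490];cv2.imwrite('pics/t1.png',cv2.resize(a,(800,388),interpolation=cv2.INTER_CUBIC))
a=cv2.imread('pics/side0.png')[110:380,180:450];cv2.imwrite('pics/s1.png',cv2.resize(a,(600,600),interpolation=cv2.INTER_CUBIC))
```

```text
(no output)
```

View pics/t1.png

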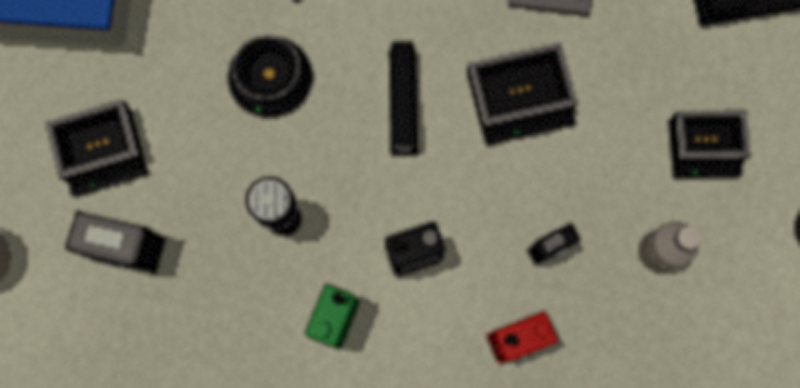

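View pics/s1.png

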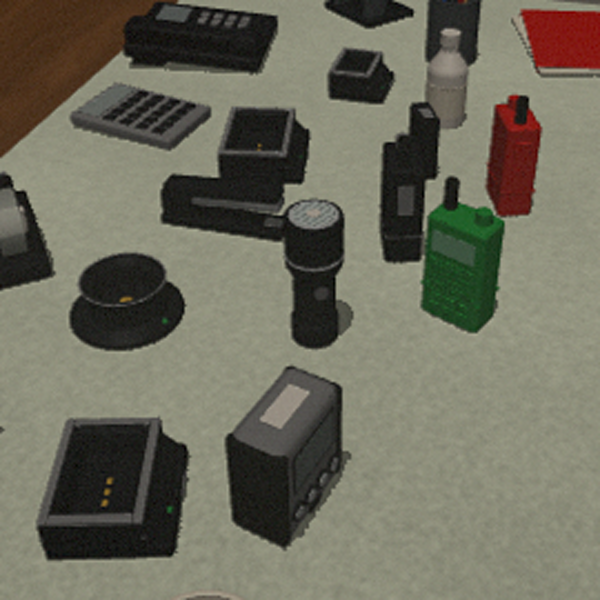

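Top crop: gas detector (110,240), torch (270,200), black radio (415,250), camera (555,243), bottle (668,248). Radio look-alikes are green (332,316) and red (523,338); the camera could be taken for the black radio, and the stapler is at (403,100). Chargers are at (98,148), (270,75; round), (522,95) and (710,143). Next I fit models to the edges in both views.

```bash
cat > h.py <<'E'
import numpy as np,cv2
from scipy.spatial.transform import Rotation as R
from scipy.optimize import differential_evolution as DE
from cell import *
def qR(q): return R.from_quat(np.asarray(q),scalar_first=True).as_matrix()
def foc(p): return p['frame'].shape[0]/2/np.tan(np.radians(p['vertical_fov'])/2)
def proj(p,X):
    c=(np.asarray(X)-p['origin'])@qR(p['orientation']); f=foc(p)
    return c[:,:2]/c[:,2:]*f+[p['cx'],p['cy']]
def back(p,u,z):
    f=foc(p); d=qR(p['orientation'])@np.array([(u[0]-p['cx'])/f,(u[1]-p['cy'])/f,1])
    return p['origin']+d*(z-p['origin'][2])/d[2]
def grad(p):
    g=cv2.GaussianBlur(cv2.cvtColor(p['frame'],cv2.COLOR_RGB2GRAY).astype(np.float32),(0,0),1.0)
    return cv2.Sobel(g,5,1,0)/8,cv2.Sobel(g,5,0,1)/8
def rect(a,b,z): return np.array([[-a,-b,z],[a,-b,z],[a,b,z],[-a,b,z]])/[2,2,1]
def circ(d,z):
    t=np.linspace(0,2*np.pi,40,endpoint=False); return np.c_[d/2*np.cos(t),d/2*np.sin(t),0*t+z]
def box(a,b,h): return dict(hull=np.r_[rect(a,b,0),rect(a,b,h)],loops=[rect(a,b,h)])
def chg(a,b): return dict(hull=None,loops=[rect(a+24,b+24,42),rect(a+10,b+10,42)])
M=dict(radio=box(38,62,112),gas_detector=box(46,82,98),camera=box(24,50,80),
 torch=dict(hull=None,loops=[circ(52,132)]),
 torch_charger=dict(hull=None,loops=[circ(67,42),circ(108,3)]),
 radio_charger=chg(48,72),gas_charger=chg(56,92),camera_charger=chg(34,60))
def loops(m,p,x,y,w,z=0):
    T=lambda P:P@R.from_euler('z',w).as_matrix().T+[x,y,z]
    L=[proj(p,T(l)) for l in m['loops']]
    if m['hull'] is not None: L.append(cv2.convexHull(proj(p,T(m['hull'])).astype(np.float32))[:,0])
    return L
def score(L,G):
    s=[]
    for l in L:
        a,b=l,np.roll(l,-1,0); n=max(2,int(80/len(l)))
        t=(np.arange(n)+.5)/n
        P=(a[:,None]+(b-a)[:,None]*t[None,:,None]); d=(b-a); nn=np.c_[-d[:,1],d[:,0]]/(np.linalg.norm(d,axis=1)[:,None]+1e-6)
        g=[cv2.remap(q,P[...,0].astype(np.float32),P[...,1].astype(np.float32),1) for q in G]
        v=np.abs(g[0]*nn[:,:1]+g[1]*nn[:,1:])
        wt=np.linalg.norm(d,axis=1); s.append((np.minimum(v,12).mean(1)*wt).sum()/wt.sum())
    return np.mean(s)
def fit(name,pics,x,y,r=30,z=0,w0=None):
    m=M[name]; Gs=[grad(p) for p in pics]
    f=lambda v:-sum(score(loops(m,p,*v,z),G) for p,G in zip(pics,Gs))/len(pics)
    wb=(-np.pi/2,np.pi/2) if w0 is None else (w0-.3,w0+.3)
    o=DE(f,[(x-r,x+r),(y-r,y+r),wb],seed=1,popsize=20,maxiter=60,tol=1e-4)
    return o.x,-o.fun
E
cat > f.py <<'E'
from h import *
import pickle
t=camera('top');s=camera('side');pickle.dump((t,s),open('pics0.pkl','wb'))
O=dict(radio=(324,223,100),gas_detector=(199,224,60),torch=(264,207,110),camera=(384,224,60),torch_charger=(264,151,20))
C=[(190,184),(371,160),(451,184)]
I=t['frame'].copy();J=s['frame'].copy();res={}
def do(n,u,z,view):
    x,y,_=back(t,u,z); o={k:fit(n,q,x,y) for k,q in view.items()}
    print(n,*[(k,np.round(v[0],2),round(v[1],2)) for k,v in o.items()],flush=True); return o
V=dict(top=[t],side=[s],both=[t,s])
for n,(a,b,z) in O.items(): res[n]=do(n,(a,b),z,V)['both'][0]
for c in C:
    b=max(((lambda o:(o['both'][1],n,o['both'][0]))(do(n,c,30,V)) for n in('radio_charger','gas_charger','camera_charger')),key=lambda q:q[0]); res[b[1]]=b[2]; print('->',b[1])
pickle.dump(res,open('res.pkl','wb'))
def big(p):return cv2.resize(p['frame'],None,fx=4,fy=4,interpolation=2)[:,:,::-1].copy()
for p,n,(a,b,c,d) in((t,'to',(120,285,150,490)),(s,'so',(110,380,180,450))):
    I=big(p)
    for k,v in res.items():
        for l in loops(M[k],p,*v): cv2.polylines(I,[np.int32(l*4+1.5)],True,(0,0,255) if 'ch' in k else (255,255,0),1)
    I=I[4*a:4*b,4*c:4*d]; f=min(800/I.shape[1],600/I.shape[0]); cv2.imwrite(f'pics/{n}.png',cv2.resize(I,None,fx=f,fy=f,interpolation=3))
E
time python3 f.py
```

```text
radio ('top', array([ 4.3289e+02, -9.4400e+00,  3.3000e-01]), np.float64(11.36)) ('side', array([ 4.420e+02, -1.322e+01,  3.000e-01]), np.float64(7.77)) ('both', array([ 4.4039e+02, -1.0760e+01,  2.8000e-01]), np.float64(8.98))
gas_detector ('top', array([ 4.5563e+02,  3.3234e+02, -2.7000e-01]), np.float64(11.89)) ('side', array([ 4.5616e+02,  3.3359e+02, -2.6000e-01]), np.float64(11.08)) ('both', array([ 4.5599e+02,  3.3355e+02, -2.7000e-01]), np.float64(11.46))
torch ('top', array([4.8912e+02, 1.4634e+02, 4.3000e-01]), np.float64(11.2)) ('side', array([ 4.8839e+02,  1.4128e+02, -2.4000e-01]), np.float64(11.64)) ('both', array([ 4.8922e+02,  1.4535e+02, -4.5000e-01]), np.float64(10.81))
camera ('top', array([ 443.87, -171.61,    0.51]), np.float64(11.32)) ('side', array([ 445.04, -175.3 ,    0.49]), np.float64(9.46)) ('both', array([ 444.57, -173.28,    0.5 ]), np.float64(10.26))
torch_charger ('top', array([ 6.6843e+02,  1.6283e+02, -5.0000e-01]), np.float64(10.56)) ('side', array([6.7294e+02, 1.6149e+02, 5.7000e-01]), np.float64(8.15)) ('both', array([668.7 , 162.19,  -0.  ]), np.
[... 1459 characters left out ...]
.33,   -0.  ]), np.float64(10.02)) ('side', array([ 5.6989e+02, -3.6411e+02,  1.0000e-02]), np.float64(10.41)) ('both', array([ 568.24, -361.36,    0.  ]), np.float64(9.99))
gas_charger ('top', array([ 556.74, -368.05,    0.  ]), np.float64(8.27)) ('side', array([ 5.6500e+02, -3.6796e+02,  1.0000e-01]), np.float64(7.75)) ('both', array([ 5.6050e+02, -3.6614e+02,  1.5000e-01]), np.float64(7.63))
camera_charger ('top', array([ 5.7177e+02, -3.6860e+02, -2.0000e-02]), np.float64(11.56)) ('side', array([ 5.7269e+02, -3.5854e+02,  1.0000e-02]), np.float64(11.14)) ('both', array([ 5.7205e+02, -3.6812e+02, -3.0000e-02]), np.float64(10.89))
-> camera_charger
real	0m57.286s
user	0m55.592s
sys	0m0.367s
```

View pics/to.png

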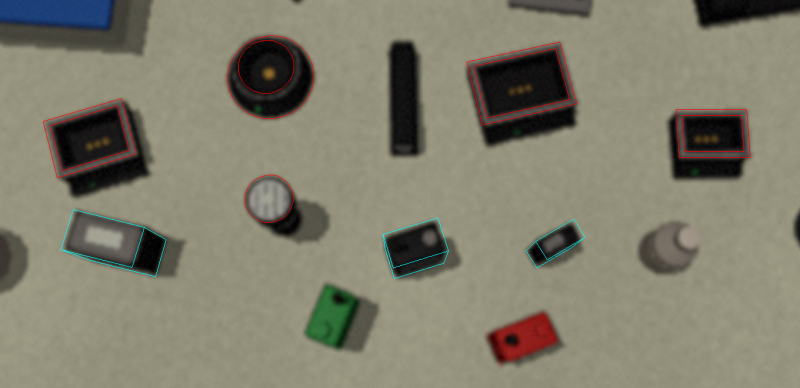

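View pics/so.png

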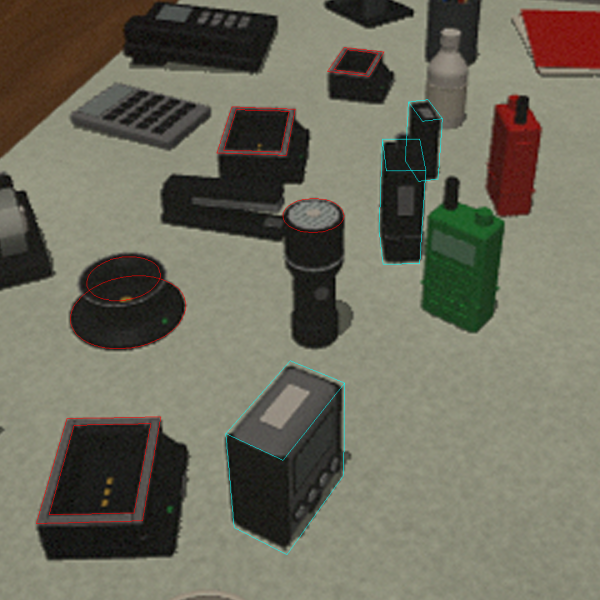

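```bash
cat > g.py <<'E'
from h import *
import pickle
t,s=pickle.load(open('pics0.pkl','rb'));res=pickle.load(open('res.pkl','rb'))
from scipy.optimize import minimize
for n,v in res.items():
  for p,k in((t,'top'),(s,'side')):
    G=grad(p);m=M[n]
    def f(q):
        mm=dict(loops=[l*[q[3],q[3],1] for l in m['loops']],hull=None if m['hull'] is None else m['hull']*[q[3],q[3],1])
        return -score(loops(mm,p,*q[:3]),G)
    o=DE(f,[(v[0]-12,v[0]+12),(v[1]-12,v[1]+12),(v[2]-.1,v[2]+.1),(.88,1.12)],seed=1,maxiter=60)
    print(n,k,np.round(o.x,2),round(-o.fun,2),proj(p,[[*o.x[:2],42]])[0].round())
tiles=[]
for n in('radio_charger','gas_charger','camera_charger','torch_charger'):
    u=proj(t,[[*res[n][:2],42]])[0].astype(int)
    c=cv2.resize(t['frame'][u[1]-30:u[1]+30,u[0]-30:u[0]+30],None,fx=6,fy=6,interpolation=0)[:,:,::-1].copy()
    for l in loops(M[n],t,*res[n]): cv2.polylines(c,[np.int32((l-u+30)*6+2.5)],True,(0,0,255),1)
    tiles.append(c[30:-60,20:-20])
I=cv2.vconcat([cv2.hconcat(tiles[:2]),cv2.hconcat(tiles[2:])]);print(I.shape);cv2.imwrite('pics/z.png',I)
E
python3 g.py
```

```text
radio top [ 4.333e+02 -9.400e+00  3.400e-01  9.800e-01] 11.35 [326. 229.]
radio side [ 4.4268e+02 -1.4360e+01  3.1000e-01  9.5000e-01] 7.88 [359. 205.]
gas_detector top [ 4.5501e+02  3.3249e+02 -2.7000e-01  9.7000e-01] 11.93 [200. 224.]
gas_detector side [ 4.5564e+02  3.3443e+02 -2.9000e-01  9.7000e-01] 11.3 [310. 318.]
torch top [ 4.8881e+02  1.4729e+02 -4.7000e-01  1.0500e+00] 11.44 [268. 210.]
torch side [ 4.8971e+02  1.4141e+02 -4.3000e-01  9.5000e-01] 11.71 [321. 242.]
camera top [ 444.39 -173.71    0.52    0.89] 11.66 [386. 223.]
camera side [ 443.24 -176.26    0.49    0.88] 10.01 [371. 172.]
torch_charger top [6.7067e+02 1.6364e+02 1.0000e-02 1.0600e+00] 10.75 [262. 147.]
torch_charger side [ 6.6962e+02  1.6239e+02 -2.0000e-02  1.0700e+00] 9.27 [235. 235.]
radio_charger top [5.8534e+02 3.6897e+02 2.9000e-01 9.6000e-01] 11.69 [189. 178.]
radio_charger side [5.8524e+02 3.7193e+02 2.8000e-01 9.9000e-01] 11.9 [226. 320.]
gas_charger top [ 6.3787e+02 -1.4704e+02  2.1000e-01  9.2000e-01] 11.64 [372. 156.]
gas_charger side [ 6.4017e+02 -1.3813e+02  2.0000e-01  1.0200e+00] 11.63 [295. 169.]
camera_charger top [ 5.7076e+02 -3.6691e+02 -2.0000e-02  9.5000e-01] 11.65 [452. 177.]
camera_charger side [ 573.42 -359.09    0.      1.03] 11.16 [339. 138.]
(540, 640, 3)
```

View pics/z.png

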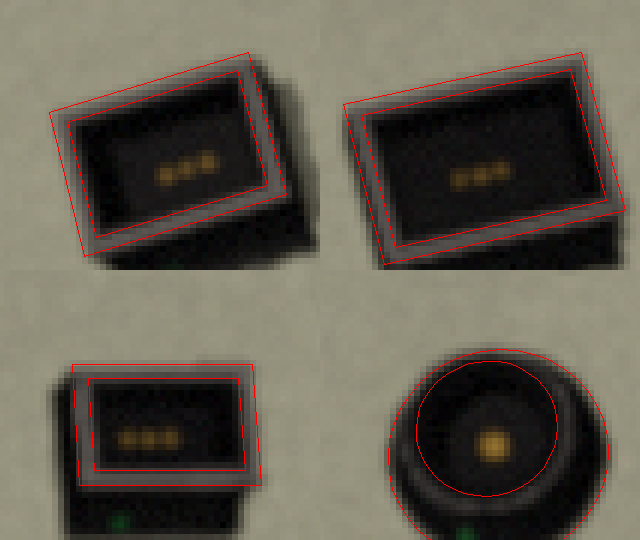

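The fitted outlines are a few percent larger than the imaged rims, e.g. the gas charger rim at (350–620, 60–260). That points to lens distortion, so I scan a radial term for each camera.

```bash
python3 - <<'E'
s=open('h.py').read()
s=s.replace("""    return c[:,:2]/c[:,2:]*f+[p['cx'],p['cy']]""","""    q=c[:,:2]/c[:,2:]; k=K[0 if p['origin'][2]>900 else 1]
    return q*(1+k*(q**2).sum(1,keepdims=True))*f+[p['cx'],p['cy']]""").replace("def qR","K=[0.,0.]\ndef qR",1)
s=s.replace("torch_charger=dict(hull=None,loops=[circ(67,42),circ(108,3)])","torch_charger=dict(hull=None,loops=[circ(68,42),circ(108,3)])")
open('h.py','w').write(s)
E
cat > k.py <<'E'
import h; from h import *
import pickle
from multiprocessing import Pool
t,s=pickle.load(open('pics0.pkl','rb'));res=pickle.load(open('res.pkl','rb'))
N=list(res)
def job(a):
    i,k=a; h.K[i]=k; p=(t,s)[i]; G=grad(p); out={}
    for n in N:
        v=res[n]; f=lambda q:-score(loops(M[n],p,*q),G)
        o=DE(f,[(v[0]-25,v[0]+25),(v[1]-25,v[1]+25),(v[2]-.15,v[2]+.15)],seed=1,maxiter=40,popsize=12)
        out[n]=(o.x,-o.fun)
    return a,out
if __name__=='__main__':
    J=[(i,k) for i in(0,1) for k in np.arange(-.32,.09,.04)]
    with Pool() as P: r=P.map(job,J,1)
    r=dict(r);pickle.dump(r,open('k.pkl','wb'))
    for a in J: print(a[0],round(a[1],2),round(sum(o[1] for n,o in r[a].items()),2),*[round(o[1],1) for o in r[a].values()])
    for i in(0,1):
        b=max([a for a in J if a[0]==i],key=lambda a:sum(o[1] for o in r[a].values())); print(b,{n:o[0].round(2).tolist() for n,o in r[b].items()})
E
time python3 k.py
```

```text
0 -0.32 90.0 11.4 11.7 11.0 11.4 10.5 11.3 11.6 11.2
0 -0.28 90.19 11.4 11.8 11.0 11.4 10.5 11.3 11.6 11.2
0 -0.24 90.55 11.4 11.9 11.1 11.4 10.5 11.6 11.3 11.4
0 -0.2 91.12 11.4 11.9 11.1 11.4 10.6 11.7 11.6 11.6
0 -0.16 91.21 11.4 11.9 11.1 11.4 10.6 11.7 11.6 11.6
0 -0.12 90.69 11.4 11.4 11.1 11.3 10.6 11.7 11.6 11.6
0 -0.08 91.18 11.4 11.9 11.1 11.3 10.6 11.7 11.6 11.6
0 -0.04 91.17 11.4 11.9 11.2 11.3 10.6 11.6 11.6 11.6
0 -0.0 91.12 11.4 11.9 11.2 11.3 10.6 11.6 11.6 11.6
0 0.04 90.97 11.4 11.8 11.2 11.3 10.7 11.6 11.6 11.5
0 0.08 90.82 11.4 11.8 11.2 11.3 10.7 11.5 11.6 11.4
1 -0.32 78.8 7.8 11.1 11.6 9.5 7.2 9.4 11.3 10.8
1 -0.28 79.63 7.8 11.3 11.6 9.5 7.4 9.8 11.3 10.9
1 -0.24 80.32 7.8 11.3 11.6 9.5 7.6 10.2 11.4 10.9
1 -0.2 80.52 7.8 11.3 11.6 9.5 7.8 10.5 11.1 11.0
1 -0.16 81.44 7.8 11.3 11.6 9.5 7.9 11.0 11.4 11.0
1 -0.12 82.01 7.8 11.2 11.6 9.5 8.0 11.5 11.4 11.0
1 -0.08 82.47 7.8 11.2 11.6 9.5 8.1 11.8 11.4 11.1
1 -0.04 82.66 7.8 11.2 11.6 9.4 8.2 11.9 11.5 11.1
1 -0.0 82.71 7.8 11.1 11.6 9.4 8.3 11.9 11.5 11.1
1 0.04 82.48 7.8 10.7 11.6 9.4 8.5 11.9 11.5 11.1
1 0.08 82.19 7.8 10.2 11.6 9.4 8.6 11.9 11.5 11.2
(0, np.float64(-0.1600000000000001)) {'radio': [432.78, -9.29, 0.33], 'gas_detector': [453.92, 337.93, -0.24], 'torch': [489.28, 146.99, -0.55], 'camera': [443.57, -173.57, 0.52], 'torch_charger': [669.6, 163.99, -0.03], 'radio_charger': [586.55, 375.96, 0.28], 'gas_charger': [640.75, -144.25, 0.2], 'camera_charger': [572.92, -374.98, 0.0]}
(1, np.float64(-1.6653345369377348e-16)) {'radio': [442.14, -13.31, 0.31], 'gas_detector': [456.19, 333.71, -0.27], 'torch': [488.71, 141.52, -0.52], 'camera': [444.86, -175.28, 0.48], 'torch_charger': [670.42, 163.13, 0.1], 'radio_charger': [585.4, 372.44, 0.28], 'gas_charger': [639.93, -137.7, 0.21], 'camera_charger': [572.61, -358.67, 0.0]}
real	0m13.403s
user	0m45.421s
sys	0m0.214s
```

```bash
cat > go.py <<'E'
# go.py x y z(TCP mm) yaw(rad of closing axis): what remains, in tool axes
import sys; from h import *
x,y,z,w=map(float,sys.argv[1:5]); s=get_state(); r=qR(s['tcp_rot'])
a=np.arctan2(r[1,1],r[0,1]); d=np.degrees((w-a+np.pi/2)%np.pi-np.pi/2)
tilt=np.cross(r[:,2],[0,0,-1])@r
A=R.from_euler('z',d,degrees=True).as_matrix()@r
v=np.array([x,y,z])-s['eef_pos']
print('turn z',round(-d,1),'tilt fix',np.degrees(tilt).round(2),'| shift cm now',(v@r/10).round(2),'| after turn',(v@A/10).round(2),'| j6',s['joint_positions'][5].round(2),'pos',s['eef_pos'].round(1),'F',np.round(s['wrist_force'],1),'w',round(s['gripper_width'],1),'g',round(s['grip_force'],1),'t',round(s['clock'],1))
E
python3 - <<'E'
from h import *; import pickle
t,s=pickle.load(open('pics0.pkl','rb'))
for u in((291,254),(372,263)):
    x,y,_=back(t,u,112); print(fit('radio',[t],x,y))
E
python3 go.py 455.6 332.5 250 -0.27
sed -n 1,1p go.py >/dev/null
python3 - <<'E'
import cv2
a=cv2.imread('pics/side0.png')[145:265,345:425];cv2.imwrite('pics/r1.png',cv2.resize(a,None,fx=5,fy=5,interpolation=2))
E
```

```text
(array([365.83296384,  83.88140126,   1.15973362]), np.float64(11.392252937315792))
(array([ 334.97383697, -127.64239956,    0.35665026]), np.float64(11.403960921434816))
turn z 89.0 tilt fix [-0. -0.  0.] | shift cm now [-34.25 -10.18   1.37] | after turn [-10.79  34.06   1.37] | j6 -0.22 pos [156.1 527.4 263.7] F [-0.6 -0.7  0.6] w 87.8 g 0.0 t 1.2
```

View pics/r1.png

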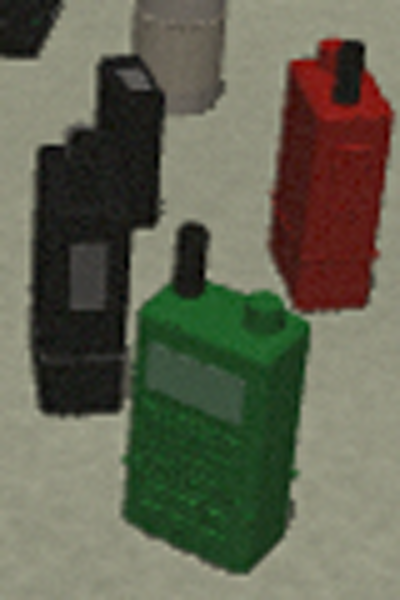

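The crop shows the black radio at (80,280) with a top stub at (85,140). The smaller camera stands behind it at (130,140), and the green and red look-alikes are at (220,400) and (330,180). I choose the black one. The gas detector goes first.

```bash
python3 -m handwheel '[[0,0,0,0,0,10,1],[0,0,0,0,0,10,1],[0,0,0,0,0,10,1],[0,0,0,0,0,10,1],[0,0,0,0,0,10,1],[0,0,0,0,0,10,1],[0,0,0,0,0,10,1],[0,0,0,0,0,10,1]]' | tail -c 300
python3 -m handwheel '[[0,0,0,0,0,9,1],[-2,5,0,0,0,0,1],[-2,5,0,0,0,0,1],[-2,5,0,0,0,0,1],[-2,5,0,0,0,0,1],[-2,5,0,0,0,0,1],[-0.8,5,0,0,0,0,1],[0,4,0,0,0,0,1]]' | tail -c 300
python3 go.py 455.6 332.5 86 -0.27
```

```text
clock: 2.2
eef_pos: [156.1, 527.4, 263.8]
tcp_rot: [0.0, 0.748, 0.664, 0.0]
wrist_force: [-0.1, -0.6, -0.1]
gripper_width: 87.9
grip_force: 0.0
clock: 3.2
eef_pos: [456.6, 331.2, 263.9]
tcp_rot: [0.0, 0.796, 0.605, 0.0]
wrist_force: [-0.6, 0.7, -0.2]
gripper_width: 88.3
grip_force: 0.0
turn z -0.1 tilt fix [ 0.01 -0.01 -0.  ] | shift cm now [ 0.1  -0.14 17.79] | after turn [ 0.1  -0.14 17.79] | j6 0.69 pos [456.6 331.2 263.9] F [-0.6  0.7 -0.2] w 88.3 g 0.0 t 3.2
```

```bash
python3 -m handwheel '[[0.1,-0.1,4,0,0,0,1],[0,0,4,0,0,0,1],[0,0,3,0,0,0,1],[0,0,3,0,0,0,1],[0,0,2,0,0,0,1],[0,0,1.8,0,0,0,1],[0,0,0,0,0,0,1],[0,0,0,0,0,0,0]]' | tail -c 300
python3 -m handwheel '[[0,0,0,0,0,0,-1],[0,0,0,0,0,0,-1],[0,0,0,0,0,0,-1],[0,0,0,0,0,0,-1],[0,0,0,0,0,0,-1],[0,0,0,0,0,0,-1]]' | tail -c 300
python3 go.py 455.6 332.5 86 -0.27
```

```text
clock: 4.2
eef_pos: [454.6, 333.9, 86.4]
tcp_rot: [0.0, 0.796, 0.605, 0.001]
wrist_force: [0.4, 0.7, 0.3]
gripper_width: 80.2
grip_force: 0.0
clock: 4.95
eef_pos: [454.5, 333.8, 86.0]
tcp_rot: [0.0, 0.796, 0.605, 0.0]
wrist_force: [2.1, 0.8, 3.2]
gripper_width: 46.2
grip_force: 29.6
turn z -0.0 tilt fix [ 0.04 -0.03  0.  ] | shift cm now [-0.1   0.14  0.  ] | after turn [-0.1   0.14  0.  ] | j6 0.69 pos [454.5 333.8  86. ] F [2.1 0.8 3.2] w 46.2 g 29.6 t 5.0
```

```bash
python3 -m handwheel '[[0,0,-1,0,0,0,-1],[0,0,-3,0,0,0,-1],[0,0,-4,0,0,0,-1],[0,0,-4,0,0,0,-1],[0,0,-4,0,0,0,-1],[0,0,0,0,0,0,-1]]' | tail -c 300
python3 go.py 640.4 -143.9 246 0.2
python3 - <<'E'
from h import *
for n in('top','side'):
    p=camera(n); print(n,fit('gas_detector',[p],454.5,333.8,z=158,w0=-.27))
E
```

```text
clock: 5.7
eef_pos: [454.5, 334.0, 248.4]
tcp_rot: [0.0, 0.796, 0.605, 0.002]
wrist_force: [-1.1, 0.6, -2.6]
gripper_width: 45.8
grip_force: 29.6
turn z -26.9 tilt fix [ 0.21 -0.19 -0.  ] | shift cm now [-41.1   30.66   0.22] | after turn [-50.53   8.72   0.11] | j6 0.69 pos [454.5 334.  248.4] F [-1.1  0.6 -2.6] w 45.8 g 29.6 t 5.7
top (array([ 4.45158247e+02,  3.06361412e+02, -3.31555020e-01]), np.float64(6.700923343649968))
side (array([ 4.53219717e+02,  3.31138092e+02, -2.63558008e-01]), np.float64(7.026239575641146))
```

```bash
python3 -m handwheel '[[0,0,0,0,0,-9,-1],[0,0,0,0,0,-9,-1],[0,0,0,0,0,-9,-1],[-5,1,0,0,0,0,-1],[-5,1,0,0,0,0,-1],[-5,1,0,0,0,0,-1],[-5,1,0,0,0,0,-1],[-5,1,0,0,0,0,-1]]' | tail -c 300
python3 -m handwheel '[[-5,1,0,0,0,0,-1],[-5,1,0,0,0,0,-1],[-5,1,0,0,0,0,-1],[-5,0.7,0,0,0,0,-1],[-5,0,0,0,0,0,-1],[0,0,0,0,0,0,-1],[0,0,0,0,0,0,-1]]' | tail -c 300
python3 go.py 640.4 -142 160 0.2
```

```text
clock: 6.8
eef_pos: [552.8, 97.2, 243.6]
tcp_rot: [-0.002, 0.633, 0.774, -0.001]
wrist_force: [0.4, -0.3, -2.4]
gripper_width: 46.4
grip_force: 29.6
clock: 7.68
eef_pos: [638.8, -138.3, 244.0]
tcp_rot: [-0.002, 0.633, 0.774, -0.0]
wrist_force: [-0.5, 0.4, -2.7]
gripper_width: 45.9
grip_force: 29.6
turn z 0.1 tilt fix [-0.15 -0.13  0.  ] | shift cm now [-0.42  0.11  8.4 ] | after turn [-0.42  0.11  8.4 ] | j6 -0.59 pos [ 638.8 -138.3  244. ] F [-0.5  0.4 -2.7] w 45.9 g 29.6 t 7.7
```

```bash
python3 -m handwheel '[[-0.4,0.1,3,0,0,0,-1],[0,0,3,0,0,0,-1],[0,0,3,0,0,0,-1],[0,0,1.4,0,0,0,-1],[0,0,0,0,0,0,-1]]' | tail -c 300
python3 go.py 640.4 -142 138 0.2
cat > look.py <<'E'
import sys;from h import *
tag,x,y,z=sys.argv[1],*map(float,sys.argv[2:5]);T=[]
for n in('side','top'):
    p=camera(n); u=proj(p,[[x,y,z]])[0].astype(int); h=37
    c=np.pad(p['frame'],((80,80),(80,80),(0,0)))[u[1]+80-h:u[1]+80+h,u[0]+80-h:u[0]+80+h]
    T.append(cv2.resize(c,(400,400),interpolation=2)[:,:,::-1])
cv2.imwrite(f'pics/{tag}.png',cv2.hconcat(T))
E
python3 look.py g1 640 -143 60
```

```text
clock: 8.3
eef_pos: [640.8, -141.7, 141.2]
tcp_rot: [-0.001, 0.632, 0.775, -0.0]
wrist_force: [1.1, 0.4, -1.4]
gripper_width: 46.0
grip_force: 29.6
turn z 0.1 tilt fix [-0.08 -0.06 -0.  ] | shift cm now [-0.02 -0.04  0.32] | after turn [-0.02 -0.04  0.32] | j6 -0.6 pos [ 640.8 -141.7  141.2] F [ 1.1  0.4 -1.4] w 46.0 g 29.6 t 8.3
```

View pics/g1.png

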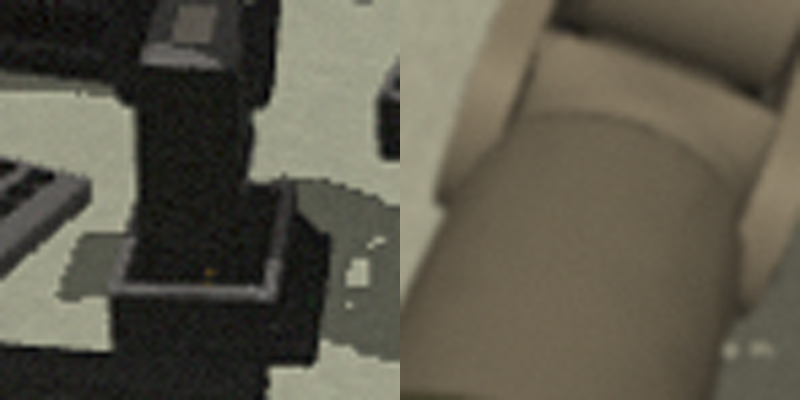

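Run:
```python
from h import *; import pickle
s=camera('side')
c=fit('gas_charger',[s],640,-141,r=12,w0=.2);d=fit('gas_detector',[s],640.5,-142,r=12,z=55,w0=.2);print(c,d)
u=proj(s,[[640,-143,60]])[0].astype(int)
I=cv2.resize(s['frame'][u[1]-50:u[1]+37,u[0]-45:u[0]+45],None,fx=6,fy=6,interpolation=2)[:,:,::-1].copy()
for n,v,z,k in(('gas_charger',c[0],0,(0,0,255)),('gas_detector',d[0],55,(255,255,0)),('gas_detector',(640.8,-141.7,.2),55,(0,255,0))):
    for l in loops(M[n],s,*v,z): cv2.polylines(I,[np.int32((l-u+[45,50])*6+2.5)],True,k,1)
cv2.imwrite('pics/g2.png',I)
```

```text
(array([ 6.40524167e+02, -1.44849654e+02,  2.19538133e-01]), np.float64(8.26878058941954)) (array([ 6.34396654e+02, -1.41014279e+02,  1.87434510e-02]), np.float64(7.336939152706531))
```

View pics/g2.png

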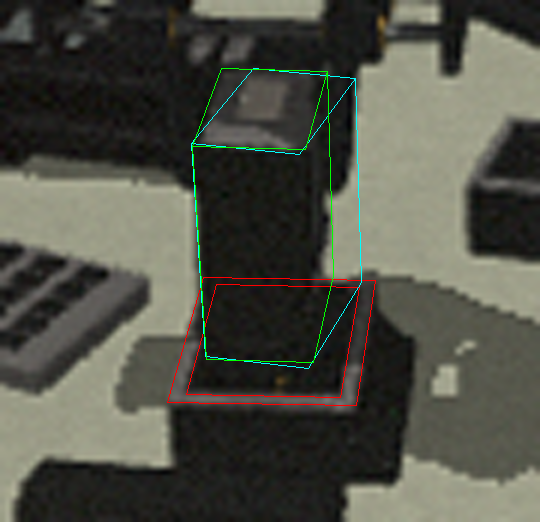

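The TCP-based outline (green) matches the held detector, and it sits over the pocket rim at (170–370, 280–400). I lower it gently.

```bash
python3 -m handwheel '[[0,0,1,0,0,0,-1],[0,0,0.6,0,0,0,-1],[0,0,0.6,0,0,0,-1],[0,0,0,0,0,0,-1]]' | grep -E "pos|force"
python3 -m handwheel '[[0,0,0.6,0,0,0,-1],[0,0,0.6,0,0,0,-1],[0,0,0.4,0,0,0,-1],[0,0,0,0,0,0,-1]]' | grep -E "pos|force"
python3 go.py 640.4 -142 100 0.2
```

```text
eef_pos: [640.8, -142.6, 119.1]
wrist_force: [-0.6, -0.3, -1.7]
grip_force: 29.6
eef_pos: [640.9, -142.5, 103.3]
wrist_force: [0.4, -0.2, -2.0]
grip_force: 29.6
turn z 0.0 tilt fix [-0.03 -0.02 -0.  ] | shift cm now [ 0.06 -0.04  0.33] | after turn [ 0.06 -0.04  0.33] | j6 -0.6 pos [ 640.9 -142.5  103.3] F [ 0.4 -0.2 -2. ] w 46.3 g 29.6 t 9.4
```

```bash
python3 -m handwheel '[[0,0,0.2,0,0,0,-1],[0,0,0.2,0,0,0,-1],[0,0,0,0,0,0,-1]]' | grep -E "pos|force"
python3 -m handwheel '[[0,0,0,0,0,0,0.2],[0,0,0,0,0,0,1],[0,0,0,0,0,0,1],[0,0,0,0,0,0,1],[0,0,-3,0,0,0,1],[0,0,-4,0,0,0,1],[0,0,-5,0,0,0,1],[0,0,-4,0,0,0,1]]' | grep -E "pos|force|width"
python3 go.py 433.5 -10 264 0.33
```

```text
eef_pos: [641.2, -142.7, 100.1]
wrist_force: [-0.2, -0.7, 0.1]
grip_force: 29.6
eef_pos: [641.0, -142.5, 261.9]
wrist_force: [1.1, -0.4, -0.6]
gripper_width: 88.5
grip_force: 0.0
turn z -7.4 tilt fix [ 0.07  0.05 -0.  ] | shift cm now [ 17.13 -17.69  -0.24] | after turn [ 19.26 -15.33  -0.24] | j6 -0.6 pos [ 641.  -142.5  261.9] F [ 1.1 -0.4 -0.6] w 88.5 g 0.0 t 10.8
```

```bash
python3 -m handwheel '[[0,0,0,0,0,-7.4,1],[4.8,-3.8,0,0,0,0,1],[4.8,-3.8,0,0,0,0,1],[4.8,-3.8,0,0,0,0,1],[4.8,-3.8,0,0,0,0,1],[0,0,0,0,0,0,1],[0,0,0,0,0,0,1]]' | grep -E "pos|force"
python3 go.py 435 -10 110 0.33
python3 - <<'E'
from h import *
for n,c in(('side',(435,-10)),):
    p=camera(n);print(fit('radio',[p],*c,r=15,w0=.33))
    print('gas in charger',fit('gas_detector',[p],641,-142,r=12,z=14,w0=.2))
E
```

```text
eef_pos: [435.7, -10.5, 260.2]
wrist_force: [1.2, -1.0, 0.8]
grip_force: 0.0
turn z 0.0 tilt fix [0.08 0.06 0.  ] | shift cm now [ 0.09 -0.07 15.02] | after turn [ 0.09 -0.07 15.02] | j6 -0.63 pos [435.7 -10.5 260.2] F [ 1.2 -1.   0.8] w 88.0 g 0.0 t 11.7
(array([ 4.42057623e+02, -1.42529051e+01,  3.03000566e-01]), np.float64(7.6265024007904145))
gas in charger (array([ 6.40801537e+02, -1.35648974e+02,  1.06125358e-01]), np.float64(9.46167759184318))
```

```bash
python3 -m handwheel '[[0,0,4,0,0,0,1],[0,0,4,0,0,0,1],[0,0,3,0,0,0,1],[0,0,2,0,0,0,1],[0,0,2,0,0,0,1],[0,0,0,0,0,0,1]]' | grep -E "pos|force"
python3 -m handwheel '[[0,0,0,0,0,0,0],[0,0,0,0,0,0,-1],[0,0,0,0,0,0,-1],[0,0,0,0,0,0,-1],[0,0,0,0,0,0,-1],[0,0,0,0,0,0,-1],[0,0,0,0,0,0,-1]]' | grep -E "pos|force|width"
python3 go.py 435 -10 110 0.33
```

```text
eef_pos: [435.4, -10.8, 108.5]
wrist_force: [0.1, 0.2, 0.2]
grip_force: 0.0
eef_pos: [435.2, -10.3, 109.9]
wrist_force: [1.0, 0.4, 2.2]
gripper_width: 38.4
grip_force: 29.4
turn z 0.0 tilt fix [0.02 0.02 0.  ] | shift cm now [ 0.03 -0.01 -0.01] | after turn [ 0.03 -0.01 -0.01] | j6 -0.63 pos [435.2 -10.3 109.9] F [1.  0.4 2.2] w 38.4 g 29.4 t 13.4
```

```bash
python3 -m handwheel '[[0,0,-1,0,0,0,-1],[0,0,-3,0,0,0,-1],[0,0,-4,0,0,0,-1],[0,0,-4,0,0,0,-1],[0,0,-4,0,0,0,-1],[0,0,0,0,0,0,-1]]' | grep -E "pos|force|width"
python3 go.py 586 371 270 0.28
python3 look.py r2 435 -10 220
```

```text
eef_pos: [435.4, -10.3, 272.0]
wrist_force: [-0.4, -0.4, -3.3]
gripper_width: 38.1
grip_force: 29.4
turn z 2.9 tilt fix [ 0.23  0.17 -0.  ] | shift cm now [31.19 26.61  0.22] | after turn [32.48 25.01  0.21] | j6 -0.63 pos [435.4 -10.3 272. ] F [-0.4 -0.4 -3.3] w 38.1 g 29.4 t 14.1
```

View pics/r2.png

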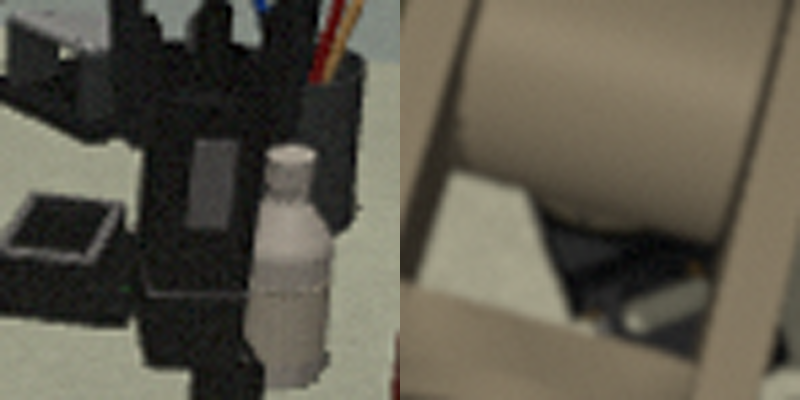

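The radio is held upright, spanning (145–255, 100–365) in the side crop. Now I carry it to its charger.

```bash
python3 -m handwheel '[[0,0,0,0,0,2.9,-1],[4.6,3.6,0,0,0,0,-1],[4.6,3.6,0,0,0,0,-1],[4.6,3.6,0,0,0,0,-1],[4.6,3.6,0,0,0,0,-1],[4.6,3.6,0,0,0,0,-1],[4.6,3.6,0,0,0,0,-1],[4.6,3.6,0,0,0,0,-1]]' | grep -E "pos|force"
python3 -m handwheel '[[0,0,0,0,0,0,-1],[0,0,2,0,0,0,-1],[0,0,3,0,0,0,-1],[0,0,3,0,0,0,-1],[0,0,2,0,0,0,-1],[0,0,0,0,0,0,-1]]' | grep -E "pos|force"
python3 go.py 586 371 165 0.28
```

```text
eef_pos: [588.5, 370.5, 266.9]
wrist_force: [0.7, 0.1, -2.5]
grip_force: 29.8
eef_pos: [587.4, 367.5, 166.8]
wrist_force: [-0.3, -0.1, -2.5]
grip_force: 29.9
turn z -0.1 tilt fix [-0.36  0.05  0.  ] | shift cm now [ 0.37 -0.03  0.18] | after turn [ 0.37 -0.03  0.18] | j6 0.11 pos [587.4 367.5 166.8] F [-0.3 -0.1 -2.5] w 37.8 g 29.9 t 16.0
```

```bash
python3 -m handwheel '[[0.3,0,0,0,0,0,-1],[0,0,0,0,0,0,-1]]' | grep -E "pos|force"
cat > ov.py <<'E'
# ov.py tag obj charger tcpx tcpy yaw z cx cy cw
import sys;from h import *
tag,o,c=sys.argv[1:4];x,y,w,z,cx,cy,cw=map(float,sys.argv[4:])
s=camera('side');u=proj(s,[[cx,cy,60]])[0].astype(int)
F=np.pad(s['frame'],((80,80),(80,80),(0,0)))[u[1]+30:u[1]+125,u[0]+30:u[0]+130]
I=cv2.resize(F,None,fx=6,fy=6,interpolation=2)[:,:,::-1].copy()
C=fit(c,[s],cx,cy,r=12,w0=cw);O=fit(o,[s],x,y,r=12,z=z,w0=w);print(C,O)
for n,v,zz,k in((c,C[0],0,(0,0,255)),(o,O[0],z,(255,255,0)),(o,(x,y,w),z,(0,255,0))):
    for l in loops(M[n],s,*v,zz): cv2.polylines(I,[np.int32((l-u+50)*6+2.5)],True,k,1)
cv2.imwrite(f'pics/{tag}.png',I)
E
python3 ov.py r3 radio radio_charger 587 370.5 .28 56 586 371 .28
```

```text
eef_pos: [587.7, 371.9, 170.8]
wrist_force: [0.5, -0.2, -4.3]
grip_force: 29.9
(array([5.85783353e+02, 3.72576385e+02, 2.72698861e-01]), np.float64(8.621851489823454)) (array([5.97131427e+02, 3.62610043e+02, 3.21315891e-01]), np.float64(4.57317500210873))
```

View pics/r3.png

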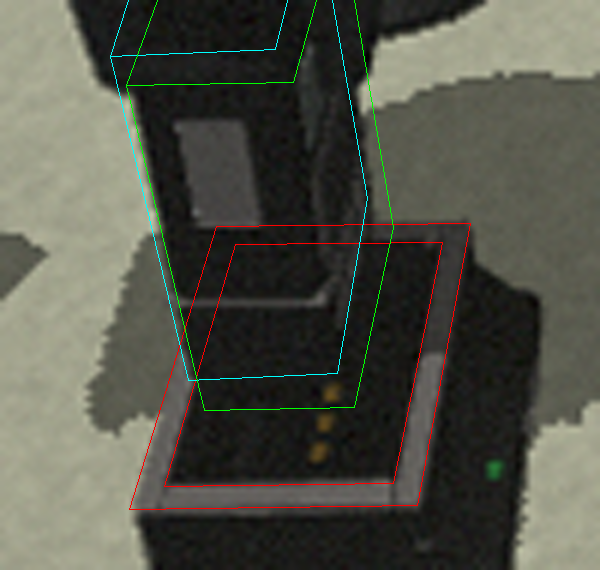

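The radio sits over the pocket (rim 130–470, 225–508), perhaps 3 mm toward -y judging by the visible contacts at (325,420). I nudge it and lower.

```bash
python3 -m handwheel '[[0.25,0,1,0,0,0,-1],[0,0,1,0,0,0,-1],[0,0,0.8,0,0,0,-1],[0,0,0,0,0,0,-1],[0,0,0,0,0,0,-1]]' | grep -E "pos|force"
python3 -m handwheel '[[0,0,0.5,0,0,0,-1],[0,0,0.4,0,0,0,-1],[0,0,0.4,0,0,0,-1],[0,0,0,0,0,0,-1]]' | grep -E "pos|force"
python3 go.py 586 374 124 0.28
```

```text
eef_pos: [587.1, 374.1, 142.0]
wrist_force: [0.0, -0.2, -2.4]
grip_force: 29.9
eef_pos: [586.8, 374.0, 128.3]
wrist_force: [-0.1, 0.0, -3.9]
grip_force: 29.9
turn z -0.0 tilt fix [-0.05  0.01 -0.  ] | shift cm now [ 0.02 -0.07  0.43] | after turn [ 0.02 -0.07  0.43] | j6 0.12 pos [586.8 374.  128.3] F [-0.1  0.  -3.9] w 38.0 g 29.9 t 17.4
```

```bash
python3 -m handwheel '[[0,0,0.2,0,0,0,-1],[0,0,0.2,0,0,0,-1],[0,0,0.05,0,0,0,-1],[0,0,0,0,0,0,-1]]' | grep -E "pos|force"
python3 -m handwheel '[[0,0,0,0,0,0,0.2],[0,0,0,0,0,0,1],[0,0,0,0,0,0,1],[0,0,0,0,0,0,1],[0,0,-3,0,0,0,1],[0,0,-4,0,0,0,1],[0,0,-5,0,0,0,1],[0,0,-4,0,0,0,1]]' | grep -E "pos|force|width"
python3 go.py 489 146 275 0
```

```text
eef_pos: [586.9, 374.1, 124.2]
wrist_force: [0.3, -0.0, -3.7]
grip_force: 29.9
eef_pos: [586.8, 374.1, 286.6]
wrist_force: [0.8, -0.2, -0.1]
gripper_width: 88.0
grip_force: 0.0
turn z 16.0 tilt fix [ 0.09 -0.01 -0.  ] | shift cm now [-19.22 -15.7    1.13] | after turn [-22.81  -9.78   1.14] | j6 0.12 pos [586.8 374.1 286.6] F [ 0.8 -0.2 -0.1] w 88.0 g 0.0 t 18.9
```

```bash
python3 -m handwheel '[[-4.8,-3.9,0,0,0,0,1],[-4.8,-3.9,0,0,0,0,1],[-4.8,-3.9,0,0,0,0,1],[-4.8,-4,0,0,0,0,1],[0,0,0,0,0,0,1],[0,0,4,0,0,0,1],[0,0,0,0,0,0,1]]' | grep -E "pos|force"
python3 go.py 489 145.5 116 0.28
python3 - <<'E'
from h import *
p=camera('side')
print('radio',fit('radio',[p],587,373,r=12,z=14,w0=.28),'torch',fit('torch',[p],489,145,r=12))
I=cv2.resize(p['frame'][150:390,170:410],(600,600),interpolation=2)[:,:,::-1];cv2.imwrite('pics/m.png',I)
E
```

```text
eef_pos: [488.3, 146.7, 242.6]
wrist_force: [-0.0, 0.1, 1.0]
grip_force: 0.0
turn z -0.0 tilt fix [-0.26 -0.07 -0.  ] | shift cm now [-0.15  0.09 12.66] | after turn [-0.15  0.09 12.66] | j6 -0.22 pos [488.3 146.7 242.6] F [-0.   0.1  1. ] w 88.2 g 0.0 t 19.8
radio (array([5.87960349e+02, 3.70360003e+02, 3.39844366e-01]), np.float64(7.86045220763469)) torch (array([4.88824288e+02, 1.39975601e+02, 8.69724768e-02]), np.float64(11.75026779299123))
```

View pics/m.png

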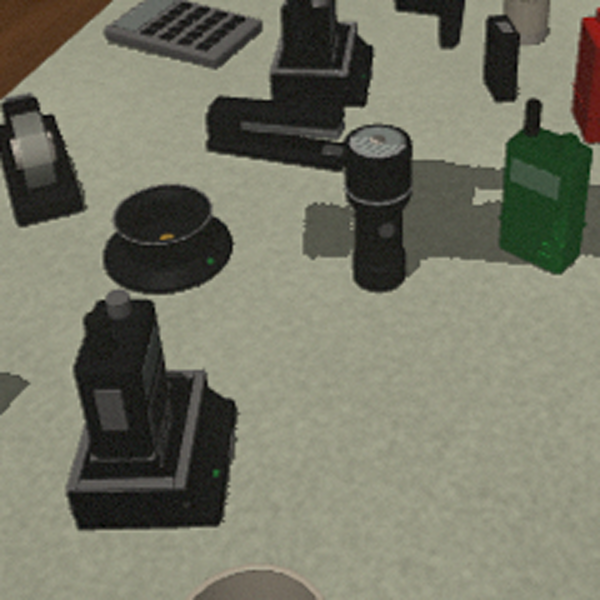

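Radio stands upright in its charger at (125,400), gas detector in its own at (310,50), and the torch at (380,210) is untouched. Next, grip the torch.

```bash
python3 -m handwheel '[[-0.3,0,3,0,0,0,1],[0,0,3,0,0,0,1],[0,0,3,0,0,0,1],[0,0,2,0,0,0,1],[0,0,1.6,0,0,0,1],[0,0,0,0,0,0,1],[0,0,0,0,0,0,1]]' | grep -E "pos|force"
python3 -m handwheel '[[0,0,0,0,0,0,0.4],[0,0,0,0,0,0,-1],[0,0,0,0,0,0,-1],[0,0,0,0,0,0,-1],[0,0,0,0,0,0,-1],[0,0,0,0,0,0,-1]]' | grep -E "pos|force|width"
python3 go.py 489 143.5 116 0.28
```

```text
eef_pos: [490.6, 143.7, 119.5]
wrist_force: [0.6, -0.6, 0.5]
grip_force: 0.0
eef_pos: [489.7, 143.3, 118.3]
wrist_force: [0.4, -0.4, 3.0]
gripper_width: 51.0
grip_force: 30.0
turn z -0.0 tilt fix [-0.  0. -0.] | shift cm now [ 0.04 -0.07  0.23] | after turn [ 0.04 -0.07  0.23] | j6 -0.23 pos [489.7 143.3 118.3] F [ 0.4 -0.4  3. ] w 51.0 g 30.0 t 21.4
```

```bash
python3 -m handwheel '[[0,0,-1,0,0,0,-1],[0,0,-3,0,0,0,-1],[0,0,-3,0,0,0,-1],[0,0,0,0,0,0,-1],[0,0,0,0,0,0,-1]]' | grep -E "pos|force|width"
python3 go.py 669.5 164 180 0.28
python3 - <<'E'
from h import *
M['torch']=dict(hull=None,loops=[circ(52,132)])
p=camera('side');print(fit('torch',[p],489.5,143,r=10,z=70))
u=proj(p,[[489,143,130]])[0].astype(int)
cv2.imwrite('pics/t2.png',cv2.resize(p['frame'][u[1]-50:u[1]+50,u[0]-50:u[0]+50],(500,500),interpolation=2)[:,:,::-1])
E
```

```text
eef_pos: [489.2, 143.3, 187.2]
wrist_force: [0.0, 0.3, -2.0]
gripper_width: 51.5
grip_force: 30.0
turn z -0.0 tilt fix [-0.1  -0.02 -0.  ] | shift cm now [-2.98 17.9   0.69] | after turn [-2.99 17.9   0.69] | j6 -0.23 pos [489.2 143.3 187.2] F [ 0.   0.3 -2. ] w 51.5 g 30.0 t 22.1
(array([4.90111591e+02, 1.41094272e+02, 4.36079849e-01]), np.float64(9.736157777764161))
```

View pics/t2.png

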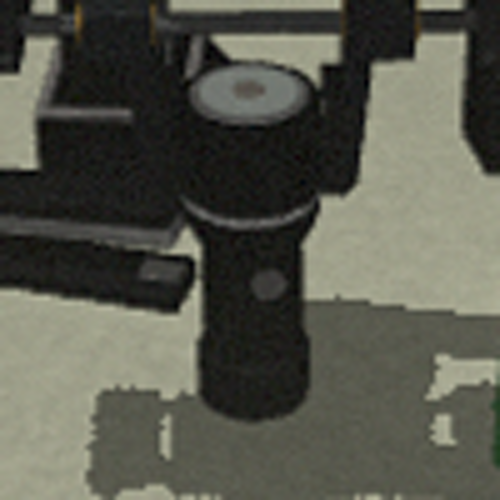

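Torch hangs upright at (250,240) in the crop; next it goes over the cup.

```bash
python3 -m handwheel '[[-0.7,4.5,0,0,0,0,-1],[-0.7,4.5,0,0,0,0,-1],[-0.7,4.5,0,0,0,0,-1],[-0.7,4.4,0,0,0,0,-1],[0,0,0,0,0,0,-1],[0,0,0,0,0,0,-1],[0,0,0,0,0,0,-1]]' | grep -E "pos|force"
python3 go.py 670 164.8 132 0.28
```

```text
eef_pos: [668.7, 165.8, 188.2]
wrist_force: [0.1, 0.1, -2.8]
grip_force: 30.0
turn z -0.0 tilt fix [-0.05 -0.01 -0.  ] | shift cm now [-0.14  0.1   5.62] | after turn [-0.14  0.1   5.62] | j6 -0.21 pos [668.7 165.8 188.2] F [ 0.1  0.1 -2.8] w 51.2 g 30.0 t 23.0
```

```bash
python3 -m handwheel '[[-0.1,0.1,1.5,0,0,0,-1],[0,0,0.5,0,0,0,-1],[0,0,0,0,0,0,-1],[0,0,0,0,0,0,-1]]' | grep -E "pos|force"
python3 - <<'E'
from h import *
M['cup']=dict(hull=None,loops=[circ(68,42)]);M['foot']=dict(hull=None,loops=[circ(108,3)])
M['tail']=dict(hull=None,loops=[circ(44,0)])
p=camera('side');s=get_state();print(s['eef_pos'],fit('torch_charger',[p],670,164,r=10))
z=s['eef_pos'][2]-118; x,y=s['eef_pos'][:2]
u=proj(p,[[670,164,60]])[0].astype(int)
I=cv2.resize(p['frame'][u[1]-60:u[1]+40,u[0]-50:u[0]+50],(600,600),interpolation=2)[:,:,::-1].copy()
for n,v,zz,k in(('cup',(670,163.3,0),0,(0,0,255)),('foot',(670,163.3,0),0,(0,0,255)),('torch',(x,y,0),z,(0,255,0)),('tail',(x,y,0),z,(0,255,0))):
    for l in loops(M[n],p,*v,zz): cv2.polylines(I,[np.int32((l-u+[50,60])*6+2.5)],True,k,1)
cv2.imwrite('pics/t3.png',I)
E
```

```text
eef_pos: [670.9, 165.1, 168.5]
wrist_force: [0.6, -0.3, -3.4]
grip_force: 30.0
[670.90779301 165.13455247 168.56739081] (array([ 6.67881777e+02,  1.60938229e+02, -6.30122597e-02]), np.float64(6.879551050604832))
```

View pics/t3.png

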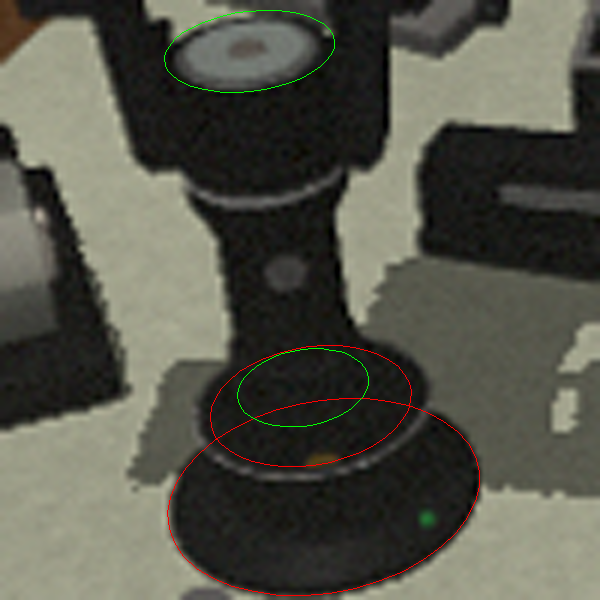

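Rim ellipse spans (197–430, 340–477), and the torch tail centre at (303,387) is about 2 mm left of it. I correct slightly and lower.

```bash
python3 -m handwheel '[[0,-0.15,0.6,0,0,0,-1],[0,0,0.6,0,0,0,-1],[0,0,0.6,0,0,0,-1],[0,0,0,0,0,0,-1],[0,0,0,0,0,0,-1]]' | grep -E "pos|force"
python3 -m handwheel '[[0,0,0.5,0,0,0,-1],[0,0,0.5,0,0,0,-1],[0,0,0.3,0,0,0,-1],[0,0,0,0,0,0,-1]]' | grep -E "pos|force"
python3 go.py 670 164.8 132 0.28
```

```text
eef_pos: [669.4, 164.7, 150.3]
wrist_force: [-0.4, 0.7, -1.4]
grip_force: 30.0
eef_pos: [669.2, 164.7, 136.9]
wrist_force: [-0.0, -0.5, -3.1]
grip_force: 30.0
turn z -0.0 tilt fix [-0.04 -0.01  0.  ] | shift cm now [-0.01  0.08  0.49] | after turn [-0.01  0.08  0.49] | j6 -0.21 pos [669.2 164.7 136.9] F [-0.  -0.5 -3.1] w 51.4 g 30.0 t 24.7
```

```bash
python3 -m handwheel '[[0,0,0.2,0,0,0,-1],[0,0,0.2,0,0,0,-1],[0,0,0.1,0,0,0,-1],[0,0,0,0,0,0,-1]]' | grep -E "pos|force"
python3 -m handwheel '[[0,0,0,0,0,0,0.2],[0,0,0,0,0,0,1],[0,0,0,0,0,0,1],[0,0,0,0,0,0,1],[0,0,-3,0,0,0,1],[0,0,-4,0,0,0,1],[0,0,-5,0,0,0,1],[0,0,-2,0,0,0,1]]' | grep -E "pos|force|width"
python3 go.py 444.3 -174 260 0.51
```

```text
eef_pos: [669.4, 164.7, 132.4]
wrist_force: [-1.1, -0.3, -1.0]
grip_force: 30.0
eef_pos: [669.7, 164.8, 275.9]
wrist_force: [0.4, 0.5, -0.6]
gripper_width: 88.3
grip_force: 0.0
turn z -13.2 tilt fix [0.29 0.06 0.  ] | shift cm now [-26.34 -31.02   1.46] | after turn [-18.56 -36.22   1.42] | j6 -0.21 pos [669.7 164.8 275.9] F [ 0.4  0.5 -0.6] w 88.3 g 0.0 t 26.2
```

```bash
python3 -m handwheel '[[0,0,0,0,0,-6.6,1],[0,0,0,0,0,-6.6,1],[-2.6,-5.1,0,0,0,0,1],[-2.6,-5.1,0,0,0,0,1],[-2.6,-5.1,0,0,0,0,1],[-2.6,-5.2,0,0,0,0,1],[-2.6,-5.2,0,0,0,0,1],[-2.6,-5.2,0,0,0,0,1]]' | grep -E "pos|force"
python3 -m handwheel '[[-2.9,-5.2,0,0,0,0,1],[0,0,0,0,0,0,1],[0,0,5,0,0,0,1],[0,0,5,0,0,0,1],[0,0,0,0,0,0,1]]' | grep -E "pos|force"
python3 go.py 444.3 -174 78 0.51
python3 - <<'E'
from h import *
p=camera('side');print(fit('camera',[p],444,-173,r=10,w0=.5), 'torch',fit('torch',[p],669.5,163,z=14,r=12))
E
```

```text
eef_pos: [474.5, -123.5, 272.5]
wrist_force: [-0.6, -1.1, -0.1]
grip_force: 0.0
eef_pos: [443.9, -171.5, 170.3]
wrist_force: [0.6, -0.0, 0.5]
grip_force: 0.0
turn z 0.0 tilt fix [-0.14 -0.33 -0.  ] | shift cm now [-0.29 -0.07  9.23] | after turn [-0.29 -0.07  9.23] | j6 -1.13 pos [ 443.9 -171.5  170.3] F [ 0.6 -0.   0.5] w 87.9 g 0.0 t 27.8
(array([ 445.53282622, -175.04220714,    0.47251616]), np.float64(10.86729517344952)) torch (array([670.96139916, 162.95286059,  -0.88712878]), np.float64(11.735911863893474))
```

```bash
python3 -m handwheel '[[-0.3,0,3,0,0,0,1],[0,0,2.5,0,0,0,1],[0,0,2,0,0,0,1],[0,0,1.7,0,0,0,1],[0,0,0,0,0,0,1],[0,0,0,0,0,0,1]]' | grep -E "pos|force"
python3 -m handwheel '[[0,0,0,0,0,0,0.2],[0,0,0,0,0,0,-0.3],[0,0,0,0,0,0,-1],[0,0,0,0,0,0,-1],[0,0,0,0,0,0,-1],[0,0,0,0,0,0,-1],[0,0,0,0,0,0,-1],[0,0,0,0,0,0,-1]]' | grep -E "pos|force|width"
python3 go.py 444.3 -174 78 0.51
```

```text
eef_pos: [447.0, -175.9, 81.9]
wrist_force: [0.1, 0.6, 0.3]
grip_force: 0.0
eef_pos: [446.0, -175.6, 80.2]
wrist_force: [-0.8, -0.5, -0.5]
gripper_width: 24.2
grip_force: 29.4
turn z -0.0 tilt fix [-0.   -0.01 -0.  ] | shift cm now [ 0.22 -0.07  0.22] | after turn [ 0.22 -0.07  0.22] | j6 -1.13 pos [ 446.  -175.6   80.2] F [-0.8 -0.5 -0.5] w 24.2 g 29.4 t 29.6
```

```bash
python3 -m handwheel '[[0,0,-1,0,0,0,-1],[0,0,-3,0,0,0,-1],[0,0,-4,0,0,0,-1],[0,0,-4,0,0,0,-1],[0,0,-4,0,0,0,-1],[0,0,0,0,0,10,-1],[0,0,0,0,0,10,-1],[0,0,0,0,0,9.8,-1]]' | grep -E "pos|force|width"
python3 go.py 572 -366 140 -0.01
```

```text
eef_pos: [445.7, -175.4, 240.9]
wrist_force: [-0.4, -0.2, -1.3]
gripper_width: 24.0
grip_force: 29.4
turn z -0.3 tilt fix [ 0.01  0.01 -0.  ] | shift cm now [-18.86  12.92  10.09] | after turn [-18.93  12.81  10.09] | j6 -0.61 pos [ 445.7 -175.4  240.9] F [-0.4 -0.2 -1.3] w 24.0 g 29.4 t 30.6
```

```bash
python3 -m handwheel '[[-4.7,3.2,0,0,0,0,-1],[-4.7,3.2,0,0,0,0,-1],[-4.7,3.2,0,0,0,0,-1],[-4.8,3.2,0,0,0,0,-1],[0,0,0,0,0,0,-1],[0,0,4,0,0,0,-1],[0,0,4,0,0,0,-1],[0,0,0,0,0,0,-1]]' | grep -E "pos|force"
python3 -m handwheel '[[0,0,1.5,0,0,0,-1],[0,0,0,0,0,0,-1],[0,0,0,0,0,0,-1]]' | grep -E "pos|force"
python3 go.py 572 -366 140 -0.01
python3 - <<'E'
from h import *
s=get_state();x,y,z=s['eef_pos'];z-=80.2
p=camera('side');C=fit('camera_charger',[p],572,-362,r=10,w0=0);O=fit('camera',[p],x,y,r=10,z=z,w0=-.01);print(z,C,O)
u=proj(p,[[572,-366,60]])[0].astype(int)
I=cv2.resize(p['frame'][u[1]-40:u[1]+30,u[0]-35:u[0]+35],None,fx=8,fy=8,interpolation=2)[:,:,::-1].copy()
for n,v,zz,k in(('camera_charger',C[0],0,(0,0,255)),('camera',O[0],z,(255,255,0)),('camera',(x,y,-.01),z,(0,255,0))):
    for l in loops(M[n],p,*v,zz): cv2.polylines(I,[np.int32((l-u+[35,40])*8+3.5)],True,k,1)
cv2.imwrite('pics/c3.png',I)
E
```

```text
eef_pos: [570.9, -364.3, 158.3]
wrist_force: [0.2, -0.4, -1.0]
grip_force: 29.6
eef_pos: [572.3, -366.0, 146.3]
wrist_force: [0.9, -0.4, -1.2]
grip_force: 29.6
turn z -0.0 tilt fix [ 0.07  0.06 -0.  ] | shift cm now [ 0.   -0.03  0.63] | after turn [ 0.   -0.03  0.63] | j6 -0.73 pos [ 572.3 -366.   146.3] F [ 0.9 -0.4 -1.2] w 23.8 g 29.6 t 32.0
66.1103826114037 (array([ 5.72191070e+02, -3.58711322e+02, -1.69439126e-02]), np.float64(8.764314336457222)) (array([ 5.80623645e+02, -3.69645179e+02,  4.28038626e-02]), np.float64(6.9327247408345976))
```

View pics/c3.png

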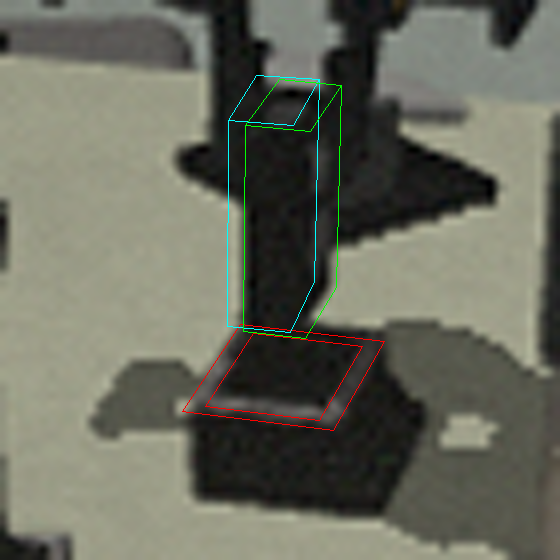

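The held camera matches the TCP outline (left edge 243). The charger rim (193–375, 330–418) lies slightly behind its fit, which agrees with y ≈ -366. I lower it.

```bash
python3 -m handwheel '[[0,0,1,0,0,0,-1],[0,0,1,0,0,0,-1],[0,0,0.6,0,0,0,-1],[0,0,0.4,0,0,0,-1],[0,0,0,0,0,0,-1],[0,0,0,0,0,0,-1]]' | grep -E "pos|force"
python3 -m handwheel '[[0,0,0.5,0,0,0,-1],[0,0,0.4,0,0,0,-1],[0,0,0.4,0,0,0,-1],[0,0,0,0,0,0,-1]]' | grep -E "pos|force"
python3 go.py 572 -366 94 -0.01
```

```text
eef_pos: [572.3, -367.1, 115.7]
wrist_force: [1.3, -5.7, 2.0]
grip_force: 30.0
eef_pos: [572.2, -367.2, 102.3]
wrist_force: [0.9, -6.3, -0.7]
grip_force: 30.0
turn z -0.0 tilt fix [0.07 0.16 0.  ] | shift cm now [ 0.12 -0.02  0.83] | after turn [ 0.12 -0.02  0.83] | j6 -0.73 pos [ 572.2 -367.2  102.3] F [ 0.9 -6.3 -0.7] w 23.6 g 30.0 t 33.3
```

Contact pushes the tool toward -y, so I yield 3 mm that way.

```bash
python3 -m handwheel '[[-0.3,0,0,0,0,0,-1],[0,0,0,0,0,0,-1],[0,0,0,0,0,0,-1]]' | grep -E "pos|force"
python3 -m handwheel '[[0,0,0.3,0,0,0,-1],[0,0,0.3,0,0,0,-1],[0,0,0.1,0,0,0,-1],[0,0,0,0,0,0,-1],[0,0,0,0,0,0,-1]]' | grep -E "pos|force"
python3 go.py 572 -369 94 -0.01
```

```text
eef_pos: [571.9, -368.5, 101.9]
wrist_force: [-0.1, 0.5, -1.4]
grip_force: 30.0
eef_pos: [572.0, -368.9, 95.3]
wrist_force: [-0.8, -0.2, -1.6]
grip_force: 30.0
turn z -0.0 tilt fix [0.01 0.01 0.  ] | shift cm now [-0.01 -0.    0.13] | after turn [-0.01 -0.    0.13] | j6 -0.74 pos [ 572.  -368.9   95.3] F [-0.8 -0.2 -1.6] w 23.7 g 30.0 t 34.3
```

```bash
python3 -m handwheel '[[0,0,0.15,0,0,0,-1],[0,0,0.1,0,0,0,-1],[0,0,0,0,0,0,-1]]' | grep -E "pos|force"
python3 -m handwheel '[[0,0,0,0,0,0,-0.2],[0,0,0,0,0,0,0.3],[0,0,0,0,0,0,1],[0,0,0,0,0,0,1],[0,0,0,0,0,0,1],[0,0,-2,0,0,0,1],[0,0,-4,0,0,0,1],[0,0,-5,0,0,0,1]]' | grep -E "pos|force|width"
python3 -m handwheel '[[0,0,-5,0,0,0,1],[0,-5,-2,0,0,0,1],[0,-5,0,0,0,0,1],[0,-5,0,0,0,0,1],[0,-5,0,0,0,0,1],[0,-4,0,0,0,0,1],[0,0,0,0,0,0,1]]' | grep -E "pos|force"
python3 - <<'E'
from h import *
t=camera('top');s=camera('side')
P=dict(radio=(586.5,372,.28),gas_detector=(640.5,-143,.2),torch=(670,163.5,0),camera=(572,-369,0))
A=t['frame'][110:290,150:490];B=s['frame'][110:390,180:420]
for n,(x,y,w) in P.items():
    f=[fit(n,[p],x,y,r=12,z=14,w0=w) for p in(t,s)];print(n,*[(np.round(a,2),round(b,1)) for a,b in f])
A=cv2.resize(A,(453,240),interpolation=2);B=cv2.resize(B,(343,400),interpolation=2)
A=cv2.copyMakeBorder(A,0,160,0,0,0);cv2.imwrite('pics/fin.png',cv2.hconcat([A,B])[:,:,::-1])
E
```

```text
eef_pos: [572.2, -369.3, 94.2]
wrist_force: [-2.1, -0.2, 6.9]
grip_force: 30.0
eef_pos: [571.7, -368.6, 203.1]
wrist_force: [0.2, 0.2, 0.1]
gripper_width: 88.0
grip_force: 0.0
eef_pos: [330.4, -366.4, 273.3]
wrist_force: [1.1, 0.2, 0.7]
grip_force: 0.0
radio (array([5.8574e+02, 3.6905e+02, 2.6000e-01]), np.float64(10.2)) (array([5.8803e+02, 3.7055e+02, 3.3000e-01]), np.float64(7.8))
gas_detector (array([ 6.4115e+02, -1.4248e+02,  1.9000e-01]), np.float64(11.2)) (array([ 6.4068e+02, -1.3621e+02,  1.1000e-01]), np.float64(9.4))
torch (array([6.6902e+02, 1.6761e+02, 9.0000e-02]), np.float64(11.6)) (array([6.6988e+02, 1.6278e+02, 1.2000e-01]), np.float64(11.7))
camera (array([ 5.7164e+02, -3.6810e+02, -2.5000e-01]), np.float64(9.9)) (array([ 5.7882e+02, -3.6582e+02,  3.0000e-01]), np.float64(7.7))
```

View pics/fin.png

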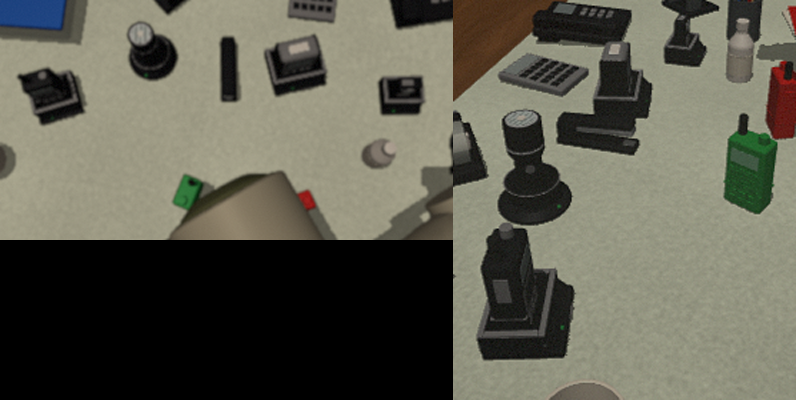

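All four stand upright in their chargers: radio (510,290), torch (520,165), gas detector (615,75) and camera (683,40). The bottle (740,50) and stapler (600,133) are in place, and the arm is clear.

```bash
python3 -c "
from cell import *
print(job_done())"
```

```text
the job is handed in; nothing more can be done
None
```

I placed the radio, gas detector, torch and body camera upright in their own chargers, left the bottle and stapler where they stood, and handed the job in at about 36 s on the robot's clock; the system returned no verdict.

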